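Hold the amber reference cell in the light path of the transmission meter

ROBOT

A 7-joint arm with a two-finger parallel gripper is mounted at the origin on the work surface. World frame = base frame: x ahead of the robot, y to its left, z up, the work surface at z = 0. Lengths are in mm, angles in rad, forces in N, time in s.
With the tool pointing down it reaches from about 400 to 875 mm from the base axis. Payload 4.4 kg.
Tool frame: the origin (TCP) lies midway between the tips of the shut fingers; the grasp point (between the pads) lies 19 mm behind it; z points along the fingers, y is the line along which they close (so a half turn about z gives the same grasp; the last joint's range is limited). The gripper opens to 85 mm and grips with 20 to 120 N. Pads are 22 mm wide; open, the fingers measure 114 mm over their backs; the gripper's body (76 mm by 85 mm) begins 54 mm behind the grasp point. The pads swing forward as they close: fully open they stand 13 mm farther back than shut.
Start: joints at [-1.207, 0.628, 0.038, 1.517, -0.027, 0.996, -0.02], TCP at [270.826, 590.907, 207.713] pointing down, gripper open.
Joint ranges: [-3.06, 3.06], [-0.37, 2.12], [-1.25, 1.32], [0.18, 2.47], [-1.1, 4.24], [0.23, 1.98], [-2.94, 2.94]. Speed limits (rad/s): [2.57, 2.57, 3.14, 3.14, 3.14, 3.14, 3.14].

INTERFACE

Orientations are given as [roll, pitch, yaw] about the fixed x, y, z axes, in that order (R = Rz(yaw) Ry(pitch) Rx(roll)).
In Python, from cell import read_state, get_image, finish_job gives the robot as it stands.
- The arm moves only by the tool send_rows, never from a script. Its argument "series" is a list of rows, each an object of numbers: "ax", "ay", "az": the turn, a rotation vector about the tool's x, y, z in rad; "dx", "dy", "dz": the shift along the tool's x, y, z in cm; "hand": the closure, from 0 (fully open) to 1 (shut). In form: [{"ax": .., "ay": .., "az": .., "dx": .., "dy": .., "dz": .., "hand": ..}, ...]. A call has 1 to 10 rows; each row is the pose to reach, as a shift and turn from the pose commanded when the call began, along the tool's axes at that moment; what a row does not reach only later rows make up. A row lasts 1/10 s, in which the tool goes at most 50 mm and 8.59 degrees, less where a joint would pass 70% of its speed; a pose out of reach is approached as far as the arm can. A call with a gripper value outside its range is refused whole. The fingers move at their own pace and stop on an object; the grip force is fixed at half the most. Time passes only in rows, so rows that repeat a pose let the fingers close. It gives the time, the measured TCP pose, the force, the opening and the grip force at its end, in the units of the state.
- read_state(): the state, without advancing time (a new reading comes with each control period).
- get_image(name): name is "scene" or "top" or "wrist"; returns a dict with "pixels" (480x640x3 uint8, red, green, blue), "mtx" (3x3 intrinsics, pixels), "R" (3x3) and "t" (3): a world point X has camera coordinates R X + t. Camera axes: x right, y down, z forward; pixel columns grow to the right and rows downward; lengths in mm; the calibration is good to about 2 mm. A picture is of the moment at which its call begins. There is no depth.
- finish_job(): hands the job in; it is judged then, once.
The state is a dict: "clock": time; "qpos": joint angles; "qd": joint speeds; "tau": joint torques, N m; "eef_pos": TCP position; "tool_rot": TCP orientation; "force": force on the tool from outside, world axes, zero at the start; "torque": the same for the moment, N m; "width": finger opening in mm; "gripper_force": force on a finger pad.
Only numpy, scipy, OpenCV 4.12 (cv2) and the standard library are available. Lean on these libraries where they do the work, as an engineer would, in place of code of your own. Each camera call takes 0.05 s, during which the arm holds its last target. There are 200 camera calls.

TASK

Check the screen-film transmission meter: first push its red toggle lever all the way over to switch the lamp on, then take the amber glass cell out of the black rack with the fingers on its two white frosted faces only, and hold it in the gap between lamp and detector. The light must pass squarely through its clear faces: cell upright, its middle on the line between the two lenses and about halfway between them, the glass touching no part of the meter. Finish while still holding it there in the gripper, with the lamp on and the other cells and the screwdriver left alone.

Things in the scene. Friction and masses are not known exactly. Their poses are not given: they have to be found in the camera images.
- meter: fixed light meter: grey base plate 110 x 335 x 12 mm (y -130 to +205); white lamp housing at +y, black detector at -y, each 75 (x) x 55 (y) mm, centred 87.5 mm from the origin, tops at 110 mm. Aluminium lens barrels, 32 mm wide, face each other 100 mm apart. Light runs along its y, 80 mm above the table; the gap is open above and to both x sides. Origin: on the table, mid-gap
- beam_mid (a point): midpoint of the light path, halfway between the two lenses, 80 mm above the table; axes as meter (light along y)
- lamp_switch (a joint): lamp toggle lever, beyond the lamp housing at meter x = 0, y = +165 mm, pivot 34 mm above the table. 0 = off, leaning 0.5 rad to the meter's -x side; 1.0 rad = fully over to its +x side = on. Starts within 0.15 rad of off, moves with light friction (about 1 N at its tip), stays where it is left
- lamp_switch_tip (a point): centre of the red ball, 26 mm across, at the end of the 70 mm toggle lever (steel rod 10 mm thick); about 95 mm above the table when off or on, 104 mm upright
- rack: black cell rack, fixed, 175 (x) x 45 (y) x 30 mm high, with three slots in a row along its x axis, 55 mm apart, each 34 x 24 mm and 20 mm deep. Origin: centre of its underside
- amber_cell: closed amber glass cell to hold, 30 (x) x 20 (y) x 66 mm high, 90 g, amber stopper 22 x 12 x 6 mm on top. Its two faces across y (20 mm apart) are white frosted, may be gripped; the faces across x (30 mm apart) are clear amber: do not touch them or the stopper. Light goes through along x. Stands 20 mm deep in a rack slot, axes as the rack's. Origin: centre of underside, 10 mm up
- amber_cell_mid (a point): centre of the amber cell, 33 mm above its underside; axes as the cell
- green_cell: closed glass sample cell with green glass and stopper, same make and size as amber_cell, standing in another slot of the rack; bystander. Origin: centre of its underside; axes as amber_cell
- blue_cell: closed glass sample cell with blue glass and stopper, same make and size as amber_cell, standing in another slot of the rack; bystander. Origin: centre of its underside; axes as amber_cell
- screwdriver: screwdriver with orange handle lying on the table, 160 mm long along its x axis, handle 26 mm thick; bystander. Origin: mid-length, at table height
Things that resemble listed ones, but are neither listed nor needed, are in the scene too. Several things look just like the rack: the one meant starts farthest to the robot's left.

How it is judged (in metres and radians):
On the way, in this order (a step that is already met when the one before it is completed fails the run):
1. the lamp is switched on: the red lever is pushed fully over (value of joint lamp_switch above 0.85 rad), for 0.2 s.
2. the amber cell is gripped by both frosted faces and lifted clear of the rack (contact force between the fingers and amber_cell_c0 above 2 N and contact force between the fingers and amber_cell_c1 above 2 N and height (world z) of amber_cell above 0.035 m and contact force between amber_cell and rack below 0.1 N), for 0.2 s.
At the end, for the whole second after the job is handed in: Lever over 0.85 rad; cell held still by both frosted faces, its middle within 6 mm sideways and 18 mm in height and along the beam of beam_mid, square and upright to 0.15 rad, off meter and rack; other cells within 12 mm, screwdriver within 20 mm of their starts (value of joint lamp_switch above 0.85 rad and contact force between the fingers and amber_cell_c0 above 2 N and contact force between the fingers and amber_cell_c1 above 2 N and x of amber_cell_mid in the frame of beam_mid between -0.006 and 0.006 m and y of amber_cell_mid in the frame of beam_mid between -0.018 and 0.018 m and z of amber_cell_mid in the frame of beam_mid between -0.018 and 0.018 m and angle between the x axis of amber_cell and the y axis of meter, either way round below 0.15 rad and angle between amber_cell's own z axis and vertical below 0.15 rad and contact force between amber_cell and meter below 0.1 N and contact force between amber_cell and rack below 0.1 N and linear speed of amber_cell below 0.02 m/s and distance of each of green_cell, blue_cell from where it was at the start of the episode below 0.012 m and distance of screwdriver from where it was at the start of the episode below 0.02 m); the arm keeps its last pose, push and grip.
It fails at once if a clear face or the stopper of the amber cell is touched by the fingers (contact force between the fingers and amber_cell_c2 above 0.5 N or contact force between the fingers and amber_cell_c3 above 0.5 N).
It fails at once if the amber cell knocks against the meter (contact force between amber_cell and meter above 1 N).
It fails at once if another cell or the screwdriver is moved (distance of any of green_cell, blue_cell, screwdriver from where it was at the start of the episode above 0.025 m).
It also fails if it takes over 51 s, if anything falls off the work surface, if the arm or the gripper's body presses on something with over 40 N, if the wrist force passes 120 N, or if a joint passes its speed limit or range.

## Working session

There is one attempt and no reset: what is moved stays moved. The work goes in short steps, Python scripts to look and compute and a tool call to move; the robot and the scene stay as the last step left them, time stands still between calls to the robot, and variables do not carry over. Pictures are saved under pics/ and viewed, at most 10 in all, crops included, and the job is handed in when it is done.

Besides the shell and the picture viewer there is one more tool, called by a JSON object that holds its "api" and its "payload", one argument or row to a line. send_rows: Moves the arm, as the interface text tells. Its arguments: {"type":"object","properties":{"series":{"type":"array","items":{"type":"object","properties":{"ax":{"type":"number"},"ay":{"type":"number"},"az":{"type":"number"},"dx":{"type":"number"},"dy":{"type":"number"},"dz":{"type":"number"},"hand":{"type":"number"}}}}},"required":["series"]}

```bash
mkdir -p pics && python3 - <<'E'
from cell import read_state,get_image
import cv2,numpy as np
s=read_state();print({k:np.round(v,3).tolist() for k,v in s.items()})
for n in ("scene","top"):
    d=get_image(n);cv2.imwrite(f"pics/{n}0.png",d["pixels"][:,:,::-1]);np.savez(f"{n}0.npz",**d)
    print(n,d["mtx"].tolist(),np.round(d["R"],4).tolist(),np.round(d["t"],1).tolist())
E
```

```text
{'clock': 0.0, 'qpos': [-1.207, 0.629, 0.038, 1.518, -0.027, 0.996, -0.02], 'qd': [-0.003, -0.001, 0.0, 0.001, -0.0, 0.0, 0.001], 'tau': [-0.0, -56.341, 1.226, -19.345, 0.011, 0.01, 0.0], 'eef_pos': [270.553, 590.273, 206.795], 'tool_rot': [-3.14, 0.0, 2.712], 'force': [-0.981, 0.256, 0.218], 'torque': [-0.002, 0.022, 0.051], 'gripper_force': 0.0, 'width': 85.399}
scene [[572.3723394534294, 0.0, 323.4407718504189], [0.0, 572.3723394534294, 239.4818988655166], [0.0, 0.0, 1.0]] [[0.8023, 0.5965, -0.021], [0.3818, -0.5399, -0.7502], [-0.4588, 0.5939, -0.6609]] [-407.8, -220.6, 1660.0]
top [[577.6903849001516, 0.0, 328.44308014697407], [0.0, 577.6903849001516, 243.51816970253049], [0.0, 0.0, 1.0]] [[0.0736, -0.9973, 0.0024], [-0.974, -0.0724, -0.2146], [0.2142, 0.0135, -0.9767]] [-157.3, 558.8, 1429.0]
```

View pics/scene0.png

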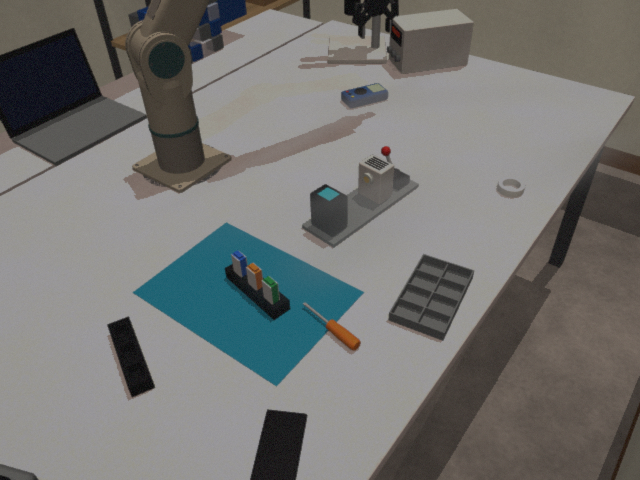

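View pics/top0.png

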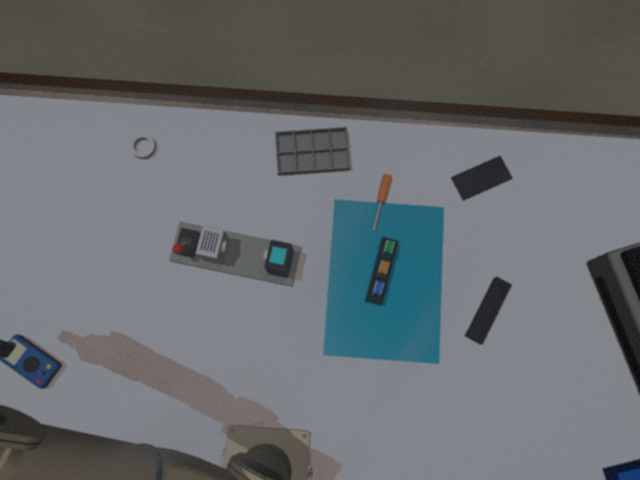

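The scene view shows the meter at (360,200) with its red ball at (386,151), and the rack with blue, orange and green cells at (257,285). The top view shows the ball at (178,248), lamp (210,243), detector (279,258), and the rack at (382,270) with amber in the middle slot. Next I'll measure these by colour.

```bash
cat > h.py <<'E'
import numpy as np,cv2
def load(n): return dict(np.load(n+".npz"))
def ray(d,uv):
    R,t=d["R"],d["t"]; c=-R.T@t
    v=R.T@np.linalg.inv(d["mtx"])@np.array([uv[0],uv[1],1.]); return c,v/np.linalg.norm(v)
def plane(d,uv,z):
    c,v=ray(d,uv); return c+v*(z-c[2])/v[2]
def tri(obs):
    A=np.zeros((3,3));b=np.zeros(3)
    for d,uv in obs:
        c,v=ray(d,uv);P=np.eye(3)-np.outer(v,v);A+=P;b+=P@c
    X=np.linalg.solve(A,b)
    return X,[np.linalg.norm((np.eye(3)-np.outer(ray(d,uv)[1],ray(d,uv)[1]))@(X-ray(d,uv)[0])) for d,uv in obs]
def proj(d,X):
    p=d["mtx"]@(d["R"]@np.asarray(X,float)+d["t"]);return p[:2]/p[2]
def blobs(d,lo,hi,roi=None,amin=8):
    h=cv2.cvtColor(d["pixels"],cv2.COLOR_RGB2HSV);m=cv2.inRange(h,np.array(lo),np.array(hi))
    if roi: k=np.zeros_like(m);x0,y0,x1,y1=roi;k[y0:y1,x0:x1]=255;m&=k
    n,l,s,c=cv2.connectedComponentsWithStats(m)
    return [(s[i,4],np.round(c[i],1),s[i,:4].tolist()) for i in range(1,n) if s[i,4]>=amin],m
E
python3 - <<'E'
from h import *
T=load("top0");S=load("scene0")
roiT={'red':(160,220,200,270),'r':(360,230,405,310),'m':(160,210,310,300)}
roiS={'red':(370,135,400,165),'r':(220,245,295,320)}
for nm,lo,hi,k in [("red",(0,130,60),(8,255,255),'red'),("amber",(8,120,80),(22,255,255),'r'),("green",(45,100,40),(80,255,255),'r'),("blue",(108,130,60),(130,255,255),'r')]:
    print(nm,blobs(T,lo,hi,roiT[k])[0],blobs(S,lo,hi,roiS[k])[0])
a=T["pixels"][205:305,155:315];b=T["pixels"][225:315,350:420];c=S["pixels"][140:250,295:425];e=S["pixels"][240:325,215:300]
W=np.zeros((600,800,3),np.uint8)
def put(im,x,y,f):
    im=cv2.resize(im,None,fx=f,fy=f,interpolation=cv2.INTER_CUBIC);h,w=im.shape[:2];W[y:y+h,x:x+w]=im
put(a,0,0,3);put(b,490,0,3);put(c,0,310,2.6);put(e,400,310,3.4)
W=cv2.convertScaleAbs(W,alpha=1.5)
cv2.imwrite("pics/crop1.png",W[:,:,::-1])
E
```

```text
red [(np.int32(33), array([176.8, 248.2]), [173, 244, 8, 9])] [(np.int32(49), array([385.6, 150.3]), [382, 147, 8, 9])]
amber [(np.int32(56), array([383.5, 266.8]), [380, 261, 8, 13])] [(np.int32(155), array([256.3, 274.2]), [248, 263, 14, 26])]
green [(np.int32(71), array([388.9, 246.7]), [385, 240, 8, 15])] [(np.int32(166), array([272.4, 288. ]), [263, 276, 16, 28])]
blue [(np.int32(37), array([378.3, 288.2]), [375, 281, 8, 14])] [(np.int32(128), array([240.8, 260.6]), [233, 251, 13, 25])]
```

View pics/crop1.png

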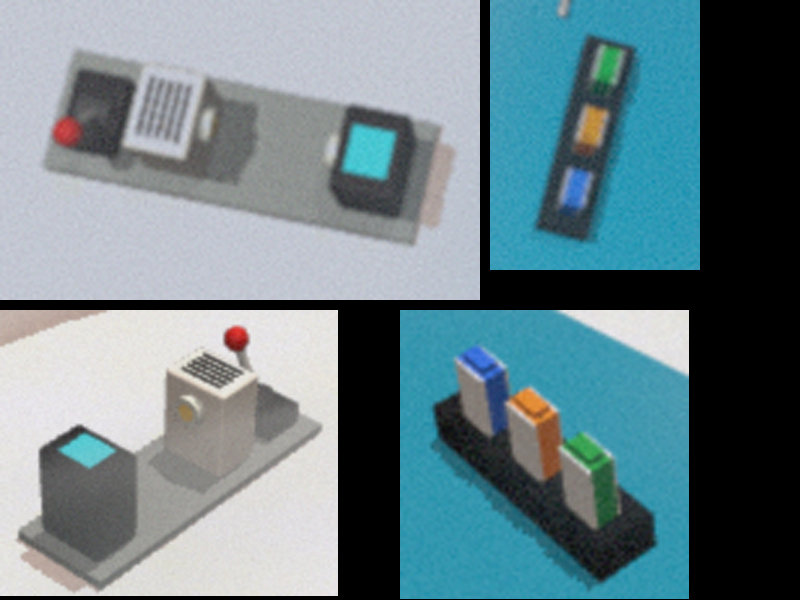

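The crop shows the meter plate's four corners in the top view at crop pixels (77,50), (442,125), (413,243) and (43,168). The rack's corners are at (587,37), (635,47), (593,240) and (537,230), and amber is in the middle slot. In both views the red lever leans to the plate's robot side.

```bash
python3 - <<'E'
from h import *
T=load("top0");S=load("scene0")
r=lambda x:np.round(x,1).tolist()
ball,e=tri([(T,(177,248)),(S,(385.8,150.6))]);print("ball",r(ball),r(e))
mt=[plane(T,(155+x/3,205+y/3),12) for x,y in [(77,50),(442,125),(413,243),(43,168)]]
ms=[plane(S,(295+x/2.6,140+(y-310)/2.6),12) for x,y in [(322,425),(101,582),(20,537)]]
print("plateT",[r(p) for p in mt]);print("plateS",[r(p) for p in ms])
c=np.mean(mt,0);ax=mt[0]+mt[3]-mt[1]-mt[2];ax/=np.linalg.norm(ax)  # +y toward lamp
yaw_y=np.arctan2(ax[1],ax[0]);xv=np.array([ax[1],-ax[0],0])
o=c-ax*37.5;print("len",np.linalg.norm(mt[0]-mt[1]),np.linalg.norm(mt[3]-mt[2]),np.linalg.norm(mt[0]-mt[3]),"origin",r(o),"ydir",r(yaw_y*57.3),"x",r(xv*10))
print("ball rel",r([(ball-o)@xv,(ball-o)@ax]), 'pivot',r(o+ax*165))
rt=[plane(T,(350+(x-490)/3,225+y/3),30) for x,y in [(587,37),(635,47),(593,240),(537,230)]]
print("rackT",[r(p) for p in rt],r(np.mean(rt,0)))
# rack in scene: top corners
for nm,t,s in [("amberstop",(350+(593-490)/3,225+124/3),(215+(533-400)/3.4,240+(402-310)/3.4)),("green",(350+(607-490)/3,225+62/3),(215+(590-400)/3.4,240+(447-310)/3.4)),("blue",(350+(578-490)/3,225+185/3),(215+(481-400)/3.4,240+(360-310)/3.4))]:
    X,e=tri([(T,t),(S,s)]);print(nm,r(X),r(e),r(plane(T,t,82)),r(plane(S,s,82)))
E
```

```text
ball [521.4, 262.3, 95.9] [0.1, 0.1]
plateT [[610.1, 285.4, 12.0], [565.9, -46.2, 12.0], [458.8, -29.7, 12.0], [501.1, 301.5, 12.0]]
plateS [[616.0, 285.6, 12.0], [571.9, -43.5, 12.0], [471.5, -36.1, 12.0]]
len 334.5365421441667 333.8920452860368 110.13658959876734 origin [529.1, 90.6, 12.0] ydir 82.6 x [9.9, -1.3, 0.0]
ball rel [-29.9, 169.3] pivot [550.5, 254.2, 12.0]
rackT [[602.8, -255.8, 30.0], [597.0, -298.4, 30.0], [424.7, -270.5, 30.0], [429.7, -222.1, 30.0]] [513.6, -261.7, 30.0]
amberstop [517.8, -259.8, 77.8] [1.6, 1.6] [515.9, -260.6, 82.0] [522.0, -261.4, 82.0]
green [572.2, -268.8, 77.3] [1.7, 1.7] [570.0, -269.6, 82.0] [576.6, -270.7, 82.0]
blue [464.9, -250.1, 78.0] [1.4, 1.4] [463.5, -250.9, 82.0] [469.1, -251.9, 82.0]
```

{"api": "send_rows", "payload": {
  "series": [
    {"dx": -5,"dy": -3.2,"dz": 0,"az": -0.1,"hand": 1},
    {"dx": -10,"dy": -6.4,"dz": 0,"az": -0.2,"hand": 1},
    {"dx": -15,"dy": -9.6,"dz": 0,"az": -0.3,"hand": 1},
    {"dx": -20,"dy": -12.8,"dz": 0,"az": -0.3,"hand": 1},
    {"dx": -25,"dy": -16,"dz": 0,"az": -0.3,"hand": 1},
    {"dx": -29,"dy": -18.6,"dz": 0,"az": -0.3,"hand": 1},
    {"dx": -32.4,"dy": -20.8,"dz": 0,"az": -0.3,"hand": 1},
    {"dx": -32.4,"dy": -20.8,"dz": 0,"az": -0.3,"hand": 1},
    {"dx": -32.4,"dy": -20.8,"dz": 0,"az": -0.3,"hand": 1}
  ]
}}

```text
invalid input at $.series[0]: expected keys ax, ay, az, dx, dy, dz, hand
```

```bash
python3 - <<'E'
from cell import read_state,get_image
import cv2,numpy as np
s=read_state();print({k:np.round(s[k],3).tolist() for k in("clock","qpos","eef_pos","tool_rot","force","width")})
d=get_image("wrist");cv2.imwrite("pics/w1.png",d["pixels"][:,:,::-1]);np.savez("w1.npz",**d)
E
```

```text
{'clock': 0.1, 'qpos': [-1.207, 0.629, 0.038, 1.518, -0.027, 0.996, -0.02], 'eef_pos': [270.566, 590.352, 206.863], 'tool_rot': [-3.14, 0.0, 2.712], 'force': [-0.727, -0.309, 0.478], 'width': 85.609}
```

View pics/w1.png

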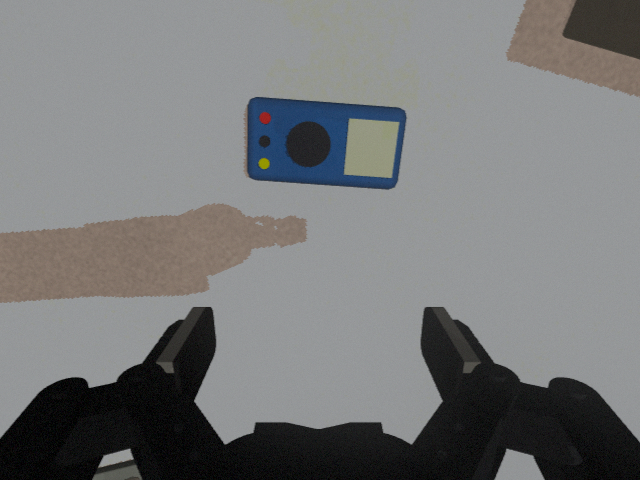

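The call was refused because every row needs all seven keys, so the arm hasn't moved. The wrist picture shows only the blue multimeter at (327,143), with the open fingers at (190,345) and (450,345). I'll resend.

{"api": "send_rows", "payload": {
  "series": [
    {"ax": 0,"ay": 0,"dx": -5,"dy": -3.2,"dz": 0,"az": -0.1,"hand": 1},
    {"ax": 0,"ay": 0,"dx": -10,"dy": -6.4,"dz": 0,"az": -0.2,"hand": 1},
    {"ax": 0,"ay": 0,"dx": -15,"dy": -9.6,"dz": 0,"az": -0.3,"hand": 1},
    {"ax": 0,"ay": 0,"dx": -20,"dy": -12.8,"dz": 0,"az": -0.3,"hand": 1},
    {"ax": 0,"ay": 0,"dx": -25,"dy": -16,"dz": 0,"az": -0.3,"hand": 1},
    {"ax": 0,"ay": 0,"dx": -29,"dy": -18.6,"dz": 0,"az": -0.3,"hand": 1},
    {"ax": 0,"ay": 0,"dx": -32.4,"dy": -20.8,"dz": 0,"az": -0.3,"hand": 1},
    {"ax": 0,"ay": 0,"dx": -32.4,"dy": -20.8,"dz": 0,"az": -0.3,"hand": 1},
    {"ax": 0,"ay": 0,"dx": -32.4,"dy": -20.8,"dz": 0,"az": -0.3,"hand": 1}
  ]
}}

```text
clock: 1.05
eef_pos: [482.2, 260.0, 207.6]
tool_rot: [-3.138, 0.002, 3.002]
force: [-0.9, 2.0, 0.4]
width: -0.2
gripper_force: 0.0
```

```bash
python3 - <<'E'
from cell import read_state,get_image
import cv2,numpy as np
from h import *
s=read_state();print({k:np.round(s[k],3).tolist() for k in("clock","qpos","eef_pos","tool_rot","force","width")})
d=get_image("wrist");cv2.imwrite("pics/w2.png",d["pixels"][:,:,::-1]);np.savez("w2.npz",**d)
print(np.round(-d["R"].T@d["t"],1), proj(d,[521.4,262.3,96]),blobs(d,(0,130,60),(8,255,255))[0])
E
```

```text
{'clock': 1.05, 'qpos': [-0.528, 0.481, -0.031, 1.804, 0.024, 0.857, 0.86], 'eef_pos': [482.219, 260.022, 207.56], 'tool_rot': [-3.138, 0.002, 3.002], 'force': [-0.878, 1.99, 0.433], 'width': -0.225}
[402.2 271.9 374.4] [327.95524776 268.61250977] [(np.int32(724), array([328.1, 269.9]), [313, 255, 31, 31])]
```

View pics/w2.png

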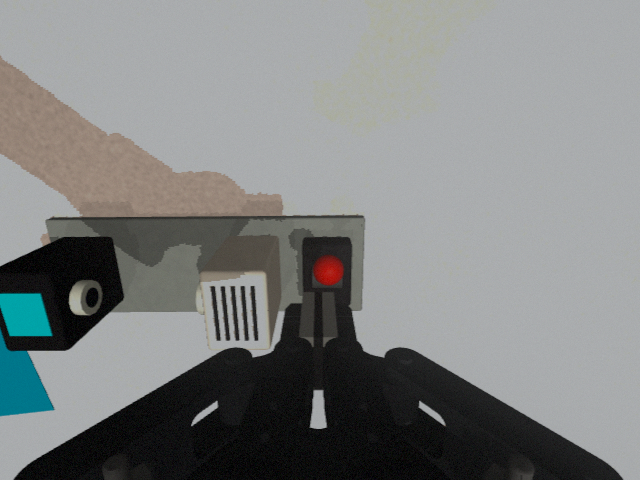

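The wrist view shows the ball at (328,270), which agrees with my estimate to about 1 px. The meter's robot-side plate edge runs from (47,218) to (364,216), and the fingers are clear on the robot side. Lowering beside the ball.

{"api": "send_rows", "payload": {
  "series": [
    {"ax": 0,"ay": 0,"az": 0,"dx": 0.3,"dy": 0,"dz": 4,"hand": 1},
    {"ax": 0,"ay": 0,"az": 0,"dx": 0.3,"dy": 0,"dz": 8,"hand": 1},
    {"ax": 0,"ay": 0,"az": 0,"dx": 0.3,"dy": 0,"dz": 11,"hand": 1},
    {"ax": 0,"ay": 0,"az": 0,"dx": 0.3,"dy": 0,"dz": 13,"hand": 1},
    {"ax": 0,"ay": 0,"az": 0,"dx": 0.3,"dy": 0,"dz": 13,"hand": 1},
    {"ax": 0,"ay": 0,"az": 0,"dx": 0.3,"dy": 0,"dz": 13,"hand": 1}
  ]
}}

```text
clock: 1.7
eef_pos: [475.2, 268.4, 77.8]
tool_rot: [3.141, -0.001, 3.013]
force: [0.8, 0.4, 0.4]
width: -0.0
gripper_force: 0.0
```

```bash
python3 - <<'E'
from h import *
d=load("w2");g=cv2.cvtColor(d["pixels"],cv2.COLOR_RGB2GRAY)
r=lambda x:np.round(x,1).tolist()
# edges: robot-side plate edge as steepest gradient per column
def edge(cols,lo,hi):
    out=[]
    for c in cols:
        p=cv2.GaussianBlur(g[:,c-2:c+3].astype(np.float32).mean(1,keepdims=True),(1,5),0)[:,0];q=np.diff(p)[lo:hi];i=np.argmin(q)+lo;out.append((c,i+.5))
    return out
E=edge(list(range(290,355,6)),205,232)+edge(list(range(155,200,6))[:0],205,232)
P=np.array([plane(d,e,12) for e in E]);print(r(P[0]),r(P[-1]))
for u in [(50,217.5),(364,215.5),(362.5,310)]: print(r(plane(d,u,12)))
E
```

```text
[492.6, 228.2, 12.0] [500.2, 290.1, 12.0]
[459.7, -20.4, 12.0]
[503.3, 304.4, 12.0]
[613.3, 291.5, 12.0]
```

{"api": "send_rows", "payload": {
  "series": [
    {"ax": 0,"ay": 0,"az": 0,"dx": -1.5,"dy": 0,"dz": 0,"hand": 1},
    {"ax": 0,"ay": 0,"az": 0,"dx": -2.5,"dy": 0,"dz": 0,"hand": 1},
    {"ax": 0,"ay": 0,"az": 0,"dx": -3.5,"dy": 0,"dz": 0,"hand": 1},
    {"ax": 0,"ay": 0,"az": 0,"dx": -4.5,"dy": 0,"dz": 0,"hand": 1},
    {"ax": 0,"ay": 0,"az": 0,"dx": -5.5,"dy": 0,"dz": 0,"hand": 1},
    {"ax": 0,"ay": 0,"az": 0,"dx": -6.5,"dy": 0,"dz": 0,"hand": 1},
    {"ax": 0,"ay": 0,"az": 0,"dx": -7.5,"dy": 0,"dz": 0,"hand": 1},
    {"ax": 0,"ay": 0,"az": 0,"dx": -8,"dy": 0,"dz": 0,"hand": 1},
    {"ax": 0,"ay": 0,"az": 0,"dx": -8,"dy": 0,"dz": 0,"hand": 1}
  ]
}}

```text
clock: 2.6
eef_pos: [556.8, 257.1, 79.5]
tool_rot: [3.14, 0.003, 3.011]
force: [-0.7, 0.1, -0.6]
width: 0.1
gripper_force: 0.0
```

```bash
python3 - <<'E'
from cell import get_image
from h import *
T=get_image("top");S=get_image("scene")
b=blobs(T,(0,130,60),(8,255,255),(160,200,220,270))[0];c=blobs(S,(0,130,60),(8,255,255),(360,130,430,190))[0];print(b,c)
if b and c:
    X,e=tri([(T,b[0][1]),(S,c[0][1])]);print(X,e)
E
```

```text
[] [(np.int32(54), array([402.9, 157.5]), [399, 154, 9, 9])]
```

{"api": "send_rows", "payload": {
  "series": [
    {"ax": 0,"ay": 0,"az": 0,"dx": -0.5,"dy": 0,"dz": 0,"hand": 1},
    {"ax": 0,"ay": 0,"az": 0,"dx": -1,"dy": 0,"dz": 0,"hand": 1},
    {"ax": 0,"ay": 0,"az": 0,"dx": -1,"dy": 0,"dz": 0,"hand": 1},
    {"ax": 0,"ay": 0,"az": 0,"dx": -1,"dy": 0,"dz": 0,"hand": 1}
  ]
}}

```text
clock: 3.1
eef_pos: [565.1, 255.4, 77.3]
tool_rot: [-3.141, -0.0, 3.011]
force: [-0.2, 0.0, -0.1]
width: 0.4
gripper_force: 0.0
```

```bash
python3 - <<'E'
from cell import get_image,read_state
from h import *
S=get_image("scene");print(blobs(S,(0,130,60),(8,255,255),(360,130,430,190))[0])
L=load("scene0")
pv=np.array([552.5,254.5,34]);xv=np.array([.9917,-.1287,0]);
for a in(-.45,.2,.3,.35,.4,.5): print(a,proj(S,pv+70*(np.sin(a)*xv+np.cos(a)*np.array([0,0,1]))))
print(read_state()["force"],read_state()["eef_pos"])
E
```

```text
[(np.int32(56), array([405.1, 159.4]), [401, 156, 9, 9])]
-0.45 [385.37133558 150.96930755]
0.2 [398.77602037 155.40106807]
0.3 [400.8001001  156.93844629]
0.35 [401.78541255 157.78083125]
0.4 [402.74918163 158.669406  ]
0.5 [404.60124944 160.57540031]
[-0.48734827 -0.61301242  0.13557692] [564.96288168 255.45632702  77.41187212]
```

{"api": "send_rows", "payload": {
  "series": [
    {"ax": 0,"ay": 0,"az": 0,"dx": -0.4,"dy": 0,"dz": 0,"hand": 1},
    {"ax": 0,"ay": 0,"az": 0,"dx": -0.7,"dy": 0,"dz": 0,"hand": 1},
    {"ax": 0,"ay": 0,"az": 0,"dx": -0.7,"dy": 0,"dz": 0,"hand": 1},
    {"ax": 0,"ay": 0,"az": 0,"dx": -0.7,"dy": 0,"dz": 0,"hand": 1}
  ]
}}

```text
clock: 3.55
eef_pos: [567.5, 255.3, 77.3]
tool_rot: [-3.14, -0.008, 3.013]
force: [-8.3, 1.1, 5.2]
width: 0.3
gripper_force: 5.0
```

```bash
python3 - <<'E'
from cell import get_image,read_state
from h import *
S=get_image("scene");print(blobs(S,(0,130,60),(8,255,255),(360,130,430,190))[0])
print(read_state()["force"],read_state()["eef_pos"])
E
```

```text
[(np.int32(59), array([405.3, 159.8]), [402, 156, 8, 9])]
[-8.2014905   0.05054272  5.56426453] [567.46566531 255.30089642  77.33034155]
```

{"api": "send_rows", "payload": {
  "series": [
    {"ax": 0,"ay": 0,"az": 0,"dx": 2,"dy": 0,"dz": 0,"hand": 1},
    {"ax": 0,"ay": 0,"az": 0,"dx": 3,"dy": 0,"dz": -4,"hand": 0.6},
    {"ax": 0,"ay": 0,"az": 0,"dx": 3,"dy": 0,"dz": -9,"hand": 0.6},
    {"ax": 0,"ay": 0,"az": 0,"dx": 0,"dy": -3,"dz": -13,"hand": 0.6},
    {"ax": 0,"ay": 0,"az": 0,"dx": -3,"dy": -7,"dz": -17,"hand": 0.6},
    {"ax": 0,"ay": 0,"az": 0,"dx": -6,"dy": -11,"dz": -17.5,"hand": 0.6},
    {"ax": 0,"ay": 0,"az": 0,"dx": -6.3,"dy": -15.3,"dz": -17.5,"hand": 0.6},
    {"ax": 0,"ay": 0,"az": 0,"dx": -6.3,"dy": -15.3,"dz": -17.5,"hand": 0.6},
    {"ax": 0,"ay": 0,"az": 0,"dx": -6.3,"dy": -15.3,"dz": -17.5,"hand": 0.6},
    {"ax": 0,"ay": 0,"az": 0,"dx": -6.3,"dy": -15.3,"dz": -17.5,"hand": 0.6}
  ]
}}

```text
clock: 4.6
eef_pos: [614.2, 96.5, 252.5]
tool_rot: [3.14, -0.001, 3.013]
force: [-1.1, 1.1, -0.8]
width: 34.4
gripper_force: 0.0
```

```bash
python3 - <<'E'
from cell import get_image,read_state
from h import *
d=get_image("wrist");cv2.imwrite("pics/w3.png",d["pixels"][:,:,::-1]);np.savez("w3.npz",**d)
s=read_state();print(s["eef_pos"],s["tool_rot"],np.abs(s["qd"]).max(),-d["R"].T@d["t"])
S=get_image("scene");print(blobs(S,(0,130,60),(8,255,255),(360,130,430,190))[0])
E
```

```text
[613.99756737  97.39600796 252.40563234] [ 3.13994663e+00 -1.00093081e-03  3.01473010e+00] 0.015870893349393043 [534.39151821 106.57582797 419.60445376]
[(np.int32(51), array([405.5, 159.6]), [402, 156, 8, 9])]
```

View pics/w3.png

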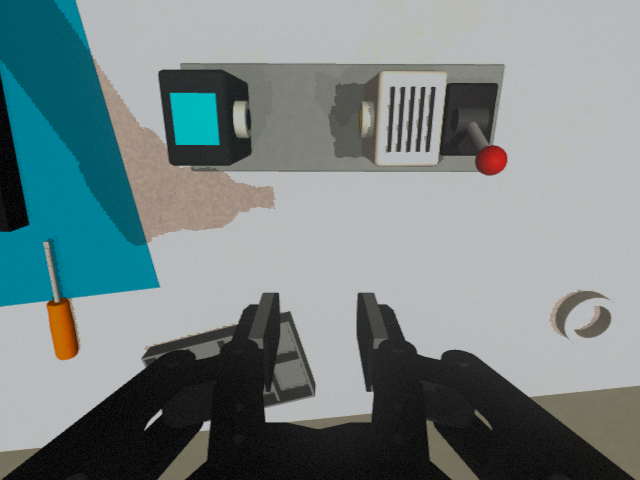

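The lever now rests at the far end, with the ball at (490,160). The plate spans columns 181–505 and rows 64–171, and the lens barrels are at (242,118) and (367,118). I'll fit the meter's pose from this view.

```bash
python3 - <<'E'
from h import *
d=load("w3");g=cv2.GaussianBlur(cv2.cvtColor(d["pixels"],cv2.COLOR_RGB2GRAY),(3,3),0).astype(float)
r=lambda x:np.round(x,2).tolist()
def vedge(cols,lo,hi,sg): return [(c,lo+np.argmax(sg*np.diff(g[lo:hi,c-1:c+2].mean(1)))+.5) for c in cols]
top=vedge(range(250,500,4),55,75,-1);bot=vedge(list(range(285,375,4))+list(range(400,460,4)),160,182,1)
def fit(E,z):
    P=np.array([plane(d,e,z)[:2] for e in E]);vx,vy,x,y=cv2.fitLine(P.astype(np.float32),cv2.DIST_HUBER,0,.01,.01).ravel();return np.array([x,y]),np.array([vx,vy])*np.sign(vy),P
a,va,PA=fit(top,12);b,vb,PB=fit(bot,12)
print("dirs",np.degrees(np.arctan2(va[1],va[0])),np.degrees(np.arctan2(vb[1],vb[0])))
v=(va+vb)/np.linalg.norm(va+vb);x=np.array([v[1],-v[0]]);print("width",(b-a)@x)
right=[(495+np.argmax(np.diff(g[rw-1:rw+2,495:515].mean(0)))+.5,rw) for rw in range(70,140,4)]
yr=np.median([plane(d,e,12)[:2]@v for e in right]);
left=[(172+np.argmax(-np.diff(g[65:69,172:190].mean(0)))+.5,67)]
print("right",right[0],right[-1],"length",yr-plane(d,(181,65),12)[:2]@v)
mid=(a@x+b@x)/2; o=mid*x+(yr-205)*v;print("origin",r(o),"ydir",np.degrees(np.arctan2(v[1],v[0])))
h=cv2.cvtColor(d["pixels"],cv2.COLOR_RGB2HSV)
# lens barrels as seen: approximate, on z=80
for u in [(242,118),(367,118)]:
    p=plane(d,u,80)[:2]-o;print("lens",r([p@x,p@v]))
for n in("w2","w3"):
    print(r(plane(load(n),(0,0),0)))
E
```

```text
dirs 82.27286 82.553024
width 110.647835
right (np.float64(503.5), 70) (np.float64(495.5), 138) length 332.6490798695059
origin [532.56, 93.76] ydir 82.41294
lens [-1.14, -54.67]
lens [-1.42, 57.14]
[261.33, 1.02, 0.0]
[379.54, -195.58, 0.0]
```

{"api": "send_rows", "payload": {
  "series": [
    {"ax": 0,"ay": 0,"az": 0.045,"dx": -0.4,"dy": -4.5,"dz": 0,"hand": 0},
    {"ax": 0,"ay": 0,"az": 0.045,"dx": -0.8,"dy": -9,"dz": 0,"hand": 0},
    {"ax": 0,"ay": 0,"az": 0.045,"dx": -1.2,"dy": -13.5,"dz": 0,"hand": 0},
    {"ax": 0,"ay": 0,"az": 0.045,"dx": -1.6,"dy": -18,"dz": 0,"hand": 0},
    {"ax": 0,"ay": 0,"az": 0.045,"dx": -2,"dy": -22.5,"dz": 0,"hand": 0},
    {"ax": 0,"ay": 0,"az": 0.045,"dx": -2.4,"dy": -27,"dz": 0,"hand": 0},
    {"ax": 0,"ay": 0,"az": 0.045,"dx": -2.8,"dy": -31.5,"dz": 0,"hand": 0},
    {"ax": 0,"ay": 0,"az": 0.045,"dx": -3.2,"dy": -36.4,"dz": 0,"hand": 0},
    {"ax": 0,"ay": 0,"az": 0.045,"dx": -3.2,"dy": -36.4,"dz": 0,"hand": 0},
    {"ax": 0,"ay": 0,"az": 0.045,"dx": -3.2,"dy": -36.4,"dz": 0,"hand": 0}
  ]
}}

```text
clock: 5.7
eef_pos: [599.3, -270.0, 252.0]
tool_rot: [3.141, -0.001, 2.966]
force: [-0.4, 0.4, 0.3]
width: 85.5
gripper_force: 0.0
```

{"api": "send_rows", "payload": {
  "series": [
    {"ax": 0,"ay": 0,"az": 0,"dx": 0,"dy": 0,"dz": 0,"hand": 0},
    {"ax": 0,"ay": 0,"az": 0,"dx": 0,"dy": 0,"dz": 0,"hand": 0}
  ]
}}

```text
clock: 5.9
eef_pos: [600.1, -267.3, 252.6]
tool_rot: [3.14, -0.0, 2.971]
force: [0.2, -0.2, -0.0]
width: 85.4
gripper_force: 0.0
```

```bash
python3 - <<'E'
from cell import get_image,read_state
from h import *
d=get_image("wrist");np.savez("w4.npz",**d)
s=read_state();print(s["clock"],s["eef_pos"],s["tool_rot"],np.abs(s["qd"]).max())
cv2.imwrite("pics/w4.png",d["pixels"][:,:,::-1])
E
```

```text
5.95 [ 600.00476027 -267.76709056  252.74331389] [3.14058486e+00 6.63685973e-05 2.97040433e+00] 0.008972539481274074
```

View pics/w4.png

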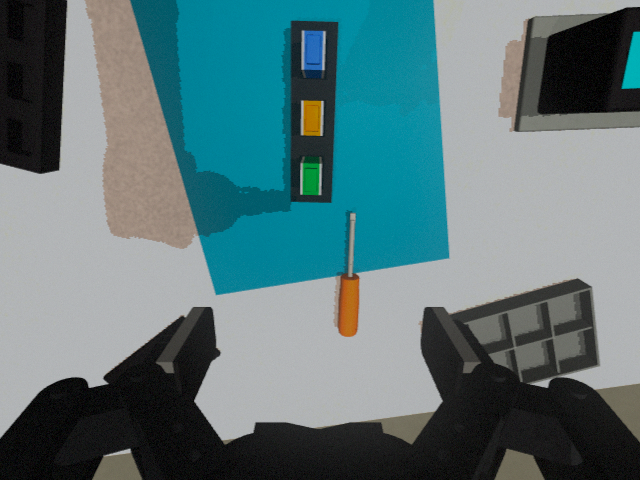

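The view shows the rack spanning columns 292–337 and rows 22–202, with blue at (313,50), amber at (312,118) and green at (311,176). The screwdriver at (349,300) is clear of the fingers' path.

```bash
python3 - <<'E'
from h import *
d=load("w4");r=lambda x:np.round(x,2).tolist()
h=cv2.cvtColor(d["pixels"],cv2.COLOR_RGB2HSV)
C={}
for nm,lo,hi in [("blue",(108,130,60),(125,255,255)),("amber",(10,150,120),(28,255,255)),("green",(45,120,40),(80,255,255))]:
    b,m=blobs(d,lo,hi,(290,20,340,205),60);print(nm,b)
    pts=cv2.findNonZero(m);rc=cv2.minAreaRect(pts);C[nm]=plane(d,rc[0],77)[:2];print(nm,r(rc[0]),r(rc[1]),"pos",r(C[nm]),"bbox",r(plane(d,b[0][2][:2],76)[:2]))
v=C["green"]-C["blue"];print("dir cells",np.degrees(np.arctan2(v[1],v[0])),np.linalg.norm(v))
g=cv2.GaussianBlur(h[:,:,2],(3,3),0).astype(float)
def side(lo,hi,sg,z):
    P=np.array([plane(d,(lo+np.argmax(sg*np.diff(g[y-1:y+2,lo:hi].mean(0)))+.5,y),z)[:2] for y in list(range(85,97,2))+list(range(142,154,2))+list(range(26,30))+list(range(194,199))])
    vx,vy,x,y=cv2.fitLine(P.astype(np.float32),cv2.DIST_HUBER,0,.01,.01).ravel();s=np.sign(vx);return np.array([x,y]),np.array([vx,vy])*s
for nm,a in (("L",(284,298,-1)),("R",(326,344,1))):
    p,q=side(*a,30);print(nm,r(p),np.degrees(np.arctan2(q[1],q[0])),"y at amber x",r(p[1]+(C["amber"][0]-p[0])*q[1]/q[0]))
E
```

```text
blue []Traceback (most recent call last):
  File "<stdin>", line 7, in <module>
IndexError: list index out of range
```

```bash
python3 - <<'E'
from h import *
d=load("w4");r=lambda x:np.round(x,2).tolist()
h=cv2.cvtColor(d["pixels"],cv2.COLOR_RGB2HSV)
print([h[y,x].tolist() for x,y in ((313,50),(312,118),(311,176),(297,150),(288,150))])
C={}
for nm,y in (("blue",50),("amber",118),("green",176)):
    c=h[y,312].astype(int); 
    b,m=blobs(d,(c[0]-6,110,50),(c[0]+6,255,255),(296,y-22,334,y+22),30)
    pts=cv2.findNonZero(m);rc=cv2.minAreaRect(pts);C[nm]=plane(d,rc[0],77)[:2];print(nm,[q[2] for q in b],r(rc),r(C[nm]))
v=C["green"]-C["blue"];print("dir cells",np.degrees(np.arctan2(v[1],v[0])),np.linalg.norm(v))
g=cv2.GaussianBlur(d["pixels"][:,:,2],(3,3),0).astype(float)
for nm,lo,hi,sg in (("L",284,298,-1),("R",326,344,1)):
    P=np.array([plane(d,(lo+np.argmax(sg*np.diff(g[y-1:y+2,lo:hi].mean(0)))+.5,y),30)[:2] for y in list(range(85,97,2))+list(range(142,154,2))+list(range(26,30))+list(range(194,199))])
    vx,vy,x,y=cv2.fitLine(P.astype(np.float32),cv2.DIST_HUBER,0,.01,.01).ravel()
    print(nm,r([x,y]),np.degrees(np.arctan(vy/vx)),"y at amber x",r(y+(C["amber"][0]-x)*vy/vx))
E
```

```text
[[106, 201, 184], [20, 255, 178], [71, 255, 148], [93, 55, 42], [94, 255, 109]]Traceback (most recent call last):
  File "<stdin>", line 9, in <module>
  File "<stdin>", line 2, in <lambda>
    return _wrapfunc(a, 'round', decimals=decimals, out=out)
    return _wrapit(obj, method, *args, **kwds)
    conv = _array_converter(obj)
ValueError: setting an array element with a sequence. The requested array has an inhomogeneous shape after 1 dimensions. The detected shape was (3,) + inhomogeneous part.
```

```bash
python3 - <<'E'
from h import *
d=load("w4");r=lambda x:np.round(x,2).tolist()
h=cv2.cvtColor(d["pixels"],cv2.COLOR_RGB2HSV)
C={}
for nm,y in (("blue",50),("amber",118),("green",176)):
    c=h[y,312].astype(int); 
    b,m=blobs(d,(c[0]-6,110,50),(c[0]+6,255,255),(296,y-22,334,y+22),30)
    pts=cv2.findNonZero(m);rc=cv2.minAreaRect(pts);C[nm]=plane(d,rc[0],77)[:2];print(nm,[q[2] for q in b],rc,r(C[nm]))
v=C["green"]-C["blue"];print("dir cells",np.degrees(np.arctan2(v[1],v[0])),np.linalg.norm(v))
g=cv2.GaussianBlur(d["pixels"][:,:,2],(3,3),0).astype(float)
for nm,lo,hi,sg in (("L",284,298,-1),("R",326,344,1)):
    P=np.array([plane(d,(lo+np.argmax(sg*np.diff(g[y-1:y+2,lo:hi].mean(0)))+.5,y),30)[:2] for y in list(range(85,97,2))+list(range(142,154,2))+list(range(26,30))+list(range(194,199))])
    vx,vy,x,y=cv2.fitLine(P.astype(np.float32),cv2.DIST_HUBER,0,.01,.01).ravel()
    print(nm,r([x,y]),np.degrees(np.arctan(vy/vx)),"y at amber x",r(y+(C["amber"][0]-x)*vy/vx))
E
```

```text
blue [[304, 29, 19, 43]] ((313.0, 50.0), (42.0, 18.0), 90.0) [464.57, -248.04]
amber [[303, 100, 18, 36]] ((311.5, 117.5), (35.0, 17.0), 90.0) [518.18, -258.96]
green [[303, 157, 17, 39]] ((311.0, 176.0), (16.0, 38.0), 0.0) [569.85, -268.71]
dir cells -11.109876224400558 107.29321043486271
L [525.8900146484375, -283.2300109863281] -11.220685 y at amber x -281.7
R [526.719970703125, -237.55999755859375] -11.199751 y at amber x -235.86
```

{"api": "send_rows", "payload": {
  "series": [
    {"ax": 0,"ay": 0,"az": 0.024,"dx": 4,"dy": -0.5,"dz": 0,"hand": 0},
    {"ax": 0,"ay": 0,"az": 0.024,"dx": 8.3,"dy": -0.5,"dz": 2,"hand": 0},
    {"ax": 0,"ay": 0,"az": 0.024,"dx": 8.3,"dy": -0.5,"dz": 6,"hand": 0},
    {"ax": 0,"ay": 0,"az": 0.024,"dx": 8.3,"dy": -0.5,"dz": 10,"hand": 0},
    {"ax": 0,"ay": 0,"az": 0.024,"dx": 8.3,"dy": -0.5,"dz": 12.5,"hand": 0},
    {"ax": 0,"ay": 0,"az": 0.024,"dx": 8.3,"dy": -0.5,"dz": 12.5,"hand": 0},
    {"ax": 0,"ay": 0,"az": 0.024,"dx": 8.3,"dy": -0.5,"dz": 12.5,"hand": 0}
  ]
}}

```text
clock: 6.65
eef_pos: [517.3, -260.1, 128.2]
tool_rot: [3.141, 0.0, 2.944]
force: [1.4, -0.3, 0.5]
width: 85.5
gripper_force: 0.0
```

```bash
python3 - <<'E'
from cell import read_state
import numpy as np
s=read_state();p=np.array(s["eef_pos"]);y=s["tool_rot"][2];dl=np.array([517.5,-258.8])-p[:2]
print(p,s["tool_rot"],"dx",dl@[np.cos(y),np.sin(y)],"dy",dl@[np.sin(y),-np.cos(y)],"dz",p[2]-38)
E
```

```text
[ 517.27913097 -260.12101826  128.22842562] [3.14141673e+00 3.47996912e-04 2.94420913e+00] dx 0.042476984791379985 dy 1.3386814672363647 dz 90.2284256194379
```

{"api": "send_rows", "payload": {
  "series": [
    {"ax": 0,"ay": 0,"az": 0,"dx": 0,"dy": 0.1,"dz": 3,"hand": 0},
    {"ax": 0,"ay": 0,"az": 0,"dx": 0,"dy": 0.1,"dz": 6,"hand": 0},
    {"ax": 0,"ay": 0,"az": 0,"dx": 0,"dy": 0.1,"dz": 8,"hand": 0},
    {"ax": 0,"ay": 0,"az": 0,"dx": 0,"dy": 0.1,"dz": 9,"hand": 0},
    {"ax": 0,"ay": 0,"az": 0,"dx": 0,"dy": 0.1,"dz": 9,"hand": 0},
    {"ax": 0,"ay": 0,"az": 0,"dx": 0,"dy": 0.1,"dz": 9,"hand": 0},
    {"ax": 0,"ay": 0,"az": 0,"dx": 0,"dy": 0.1,"dz": 9,"hand": 0.4}
  ]
}}

```text
clock: 7.35
eef_pos: [518.0, -260.4, 39.3]
tool_rot: [-3.141, 0.003, 2.943]
force: [-0.4, -1.3, 0.3]
width: 73.4
gripper_force: 0.0
```

```bash
python3 - <<'E'
from cell import read_state,get_image
from h import *
s=read_state();print(s["eef_pos"],s["tool_rot"],s["width"],s["force"])
d=get_image("wrist");cv2.imwrite("pics/w5.png",d["pixels"][:,:,::-1])
E
```

```text
[ 518.00620797 -260.35306859   39.28686252] [-3.14093710e+00  2.87001588e-03  2.94276288e+00] 73.35501250033748 [-0.41951929 -1.27551832  0.34642611]
```

View pics/w5.png

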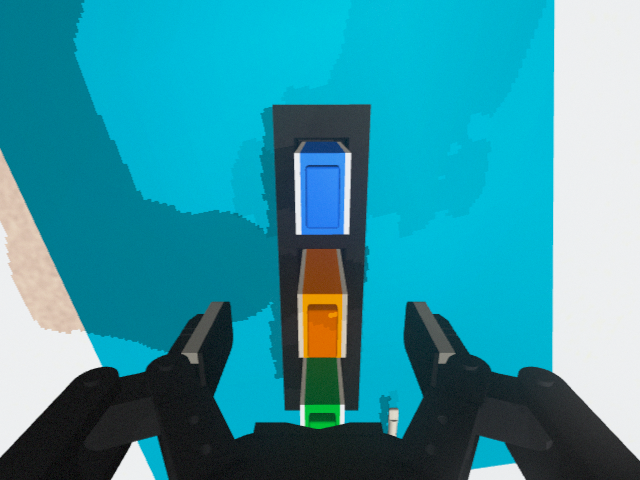

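The fingers straddle the amber cell evenly, with the cell top at (323,325) and the pads at columns 215 and 425. They're lined up with its frosted faces, so I'll close.

{"api": "send_rows", "payload": {
  "series": [
    {"ax": 0,"ay": 0,"az": 0,"dx": 0,"dy": 0,"dz": 0,"hand": 0.55},
    {"ax": 0,"ay": 0,"az": 0,"dx": 0,"dy": 0,"dz": 0,"hand": 0.65},
    {"ax": 0,"ay": 0,"az": 0,"dx": 0,"dy": 0,"dz": 0,"hand": 0.75},
    {"ax": 0,"ay": 0,"az": 0,"dx": 0,"dy": 0,"dz": 0,"hand": 0.85},
    {"ax": 0,"ay": 0,"az": 0,"dx": 0,"dy": 0,"dz": 0,"hand": 1},
    {"ax": 0,"ay": 0,"az": 0,"dx": 0,"dy": 0,"dz": 0,"hand": 1},
    {"ax": 0,"ay": 0,"az": 0,"dx": 0,"dy": 0,"dz": 0,"hand": 1},
    {"ax": 0,"ay": 0,"az": 0,"dx": 0,"dy": 0,"dz": 0,"hand": 1}
  ]
}}

```text
clock: 8.2
eef_pos: [516.9, -259.7, 38.1]
tool_rot: [3.141, 0.0, 2.943]
force: [-0.4, 1.2, 5.1]
width: 18.2
gripper_force: 59.1
```

{"api": "send_rows", "payload": {
  "series": [
    {"ax": 0,"ay": 0,"az": 0,"dx": 0,"dy": 0,"dz": -0.5,"hand": 1},
    {"ax": 0,"ay": 0,"az": 0,"dx": 0,"dy": 0,"dz": -1.5,"hand": 1},
    {"ax": 0,"ay": 0,"az": 0,"dx": 0,"dy": 0,"dz": -2.5,"hand": 1},
    {"ax": 0,"ay": 0,"az": 0,"dx": 0,"dy": 0,"dz": -3.5,"hand": 1},
    {"ax": 0,"ay": 0,"az": 0,"dx": 0,"dy": 0,"dz": -5,"hand": 1},
    {"ax": 0,"ay": 0,"az": 0,"dx": 0,"dy": 0,"dz": -7,"hand": 1},
    {"ax": 0,"ay": 0,"az": 0,"dx": 0,"dy": 0,"dz": -10,"hand": 1},
    {"ax": 0,"ay": 0,"az": 0,"dx": 0,"dy": 0,"dz": -13,"hand": 1},
    {"ax": 0,"ay": 0,"az": 0,"dx": 0,"dy": 0,"dz": -15,"hand": 1},
    {"ax": 0,"ay": 0,"az": 0,"dx": 0,"dy": 0,"dz": -15,"hand": 1}
  ]
}}

```text
clock: 9.2
eef_pos: [518.8, -260.9, 191.5]
tool_rot: [-3.14, 0.007, 2.943]
force: [-0.1, -0.2, -0.9]
width: 18.1
gripper_force: 58.7
```

```bash
python3 - <<'E'
from cell import read_state
from h import *
s=read_state();p=np.array(s["eef_pos"]);print(s["clock"],p,s["tool_rot"],s["qpos"],s["width"],s["gripper_force"])
y=s["tool_rot"][2];dl=np.array([532.5,93])-p[:2]
print("dx",dl@[np.cos(y),np.sin(y)],"dy",dl@[np.sin(y),-np.cos(y)],"az",y-np.radians(82.4))
E
```

```text
9.2 [ 518.84048875 -260.88714007  191.5088588 ] [-3.13993848  0.00693327  2.94260888] [ 4.17940018e-01  5.42167013e-01 -6.51130788e-04  1.74219799e+00
  5.97138372e-04  8.50100856e-01  1.78879783e+00] 18.143034562568523 58.72215449810028
dx 56.564042284090334 dy 349.60434676369175 az 1.5044575782544085
```

{"api": "send_rows", "payload": {
  "series": [
    {"ax": 0,"ay": 0,"az": 0.14,"dx": 0.5,"dy": 3,"dz": 0,"hand": 1},
    {"ax": 0,"ay": 0,"az": 0.28,"dx": 1,"dy": 6,"dz": 0,"hand": 1},
    {"ax": 0,"ay": 0,"az": 0.42,"dx": 1.5,"dy": 9.5,"dz": 0,"hand": 1},
    {"ax": 0,"ay": 0,"az": 0.56,"dx": 2.1,"dy": 13,"dz": 0,"hand": 1},
    {"ax": 0,"ay": 0,"az": 0.7,"dx": 2.7,"dy": 16.5,"dz": 0,"hand": 1},
    {"ax": 0,"ay": 0,"az": 0.84,"dx": 3.3,"dy": 20,"dz": 0,"hand": 1},
    {"ax": 0,"ay": 0,"az": 0.98,"dx": 3.9,"dy": 24,"dz": 0,"hand": 1},
    {"ax": 0,"ay": 0,"az": 1.12,"dx": 4.5,"dy": 28,"dz": 0,"hand": 1},
    {"ax": 0,"ay": 0,"az": 1.26,"dx": 5.1,"dy": 31.5,"dz": 0,"hand": 1},
    {"ax": 0,"ay": 0,"az": 1.4,"dx": 5.7,"dy": 35,"dz": 0,"hand": 1}
  ]
}}

```text
clock: 10.2
eef_pos: [529.2, 96.2, 187.1]
tool_rot: [-3.14, 0.0, 1.537]
force: [0.7, 0.0, -1.6]
width: 18.4
gripper_force: 58.8
```

{"api": "send_rows", "payload": {
  "series": [
    {"ax": 0,"ay": 0,"az": 0.1,"dx": 0,"dy": 0,"dz": 0,"hand": 1},
    {"ax": 0,"ay": 0,"az": 0.1,"dx": 0,"dy": 0,"dz": 0,"hand": 1},
    {"ax": 0,"ay": 0,"az": 0.1,"dx": 0,"dy": 0,"dz": 0,"hand": 1},
    {"ax": 0,"ay": 0,"az": 0.1,"dx": 0,"dy": 0,"dz": 0,"hand": 1}
  ]
}}

```text
clock: 10.6
eef_pos: [529.8, 93.2, 187.6]
tool_rot: [-3.141, 0.001, 1.442]
force: [-0.0, 0.4, -0.6]
width: 18.3
gripper_force: 58.8
```

```bash
python3 - <<'E'
from cell import read_state,get_image
from h import *
s=read_state();p=np.array(s["eef_pos"]);print(s["clock"],p,s["tool_rot"],s["width"],s["gripper_force"])
y=s["tool_rot"][2];dl=np.array([532.5,93])-p[:2]
print("dx",dl@[np.cos(y),np.sin(y)],"dy",dl@[np.sin(y),-np.cos(y)],"az",y-np.radians(82.4),"dz",p[2]-75)
E
```

```text
10.6 [529.829457    93.22114864 187.58445485] [-3.14125346e+00  5.21948815e-04  1.44236271e+00] 18.336795874865384 58.83869469165802
dx 0.12271812348242822 dy 2.676872596174513 az 0.004211409157029999 dz 112.58445484590561
```

{"api": "send_rows", "payload": {
  "series": [
    {"ax": 0,"ay": 0,"az": 0,"dx": 0,"dy": 0.25,"dz": 2,"hand": 1},
    {"ax": 0,"ay": 0,"az": 0,"dx": 0,"dy": 0.25,"dz": 4,"hand": 1},
    {"ax": 0,"ay": 0,"az": 0,"dx": 0,"dy": 0.25,"dz": 6,"hand": 1},
    {"ax": 0,"ay": 0,"az": 0,"dx": 0,"dy": 0.25,"dz": 8,"hand": 1},
    {"ax": 0,"ay": 0,"az": 0,"dx": 0,"dy": 0.25,"dz": 9.5,"hand": 1},
    {"ax": 0,"ay": 0,"az": 0,"dx": 0,"dy": 0.25,"dz": 10.6,"hand": 1},
    {"ax": 0,"ay": 0,"az": 0,"dx": 0,"dy": 0.25,"dz": 11.2,"hand": 1},
    {"ax": 0,"ay": 0,"az": 0,"dx": 0,"dy": 0.25,"dz": 11.2,"hand": 1},
    {"ax": 0,"ay": 0,"az": 0,"dx": 0,"dy": 0.25,"dz": 11.2,"hand": 1}
  ]
}}

```text
clock: 11.5
eef_pos: [533.0, 94.0, 76.2]
tool_rot: [3.141, -0.0, 1.443]
force: [0.2, -0.6, -1.1]
width: 18.6
gripper_force: 58.9
```

```bash
python3 - <<'E'
from cell import read_state,get_image
from h import *
s=read_state();p=np.array(s["eef_pos"]);print(s["clock"],p,s["tool_rot"],s["width"],s["gripper_force"],s["force"],np.abs(s["qd"]).max())
y=s["tool_rot"][2];dl=np.array([532.5,93])-p[:2]
print("dx",dl@[np.cos(y),np.sin(y)],"dy",dl@[np.sin(y),-np.cos(y)],"az",y-np.radians(82.4),"dz",p[2]-75)
w=get_image("wrist");S=get_image("scene");T=get_image("top")
np.savez("w6.npz",**w)
W=np.zeros((600,800,3),np.uint8)
W[:360,:480]=cv2.resize(w["pixels"],(480,360),interpolation=cv2.INTER_AREA)
c=S["pixels"][140:250,295:425];W[360:580,:260]=cv2.resize(c,(260,220))
c=T["pixels"][205:305,155:315];W[360:560,270:590]=cv2.resize(c,(320,200))
c=S["pixels"][170:230,340:400];W[:300,490:790]=cv2.resize(c,(300,300))
cv2.imwrite("pics/v6.png",W[:,:,::-1])
print(blobs(S,(0,130,60),(8,255,255),(360,130,430,190))[0])
E
```

```text
11.5 [532.97069449  94.00468498  76.17599566] [ 3.14075262e+00 -2.75350442e-04  1.44251095e+00] 18.606113054535296 58.86191546916962 [ 0.17575147 -0.59311334 -1.05218638] 0.009718698128413212
dx -1.05664692788033 dy -0.3382934864560742 az 0.004359644778608507 dz 1.1759956594552676
[(np.int32(49), array([405.6, 159.4]), [402, 156, 8, 8])]
```

View pics/v6.png

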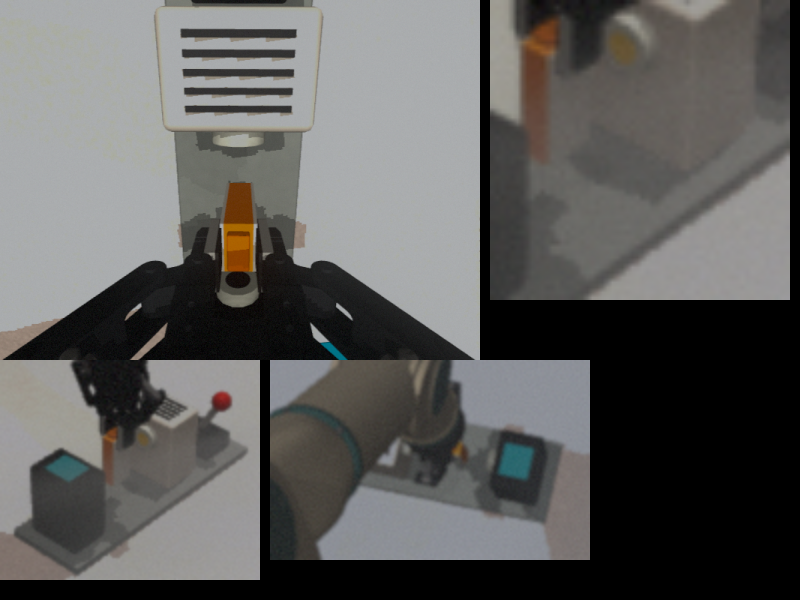

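The cell is upright in the gap. In the wrist view its centre is at column 238, matching the lamp lens (238), the detector lens (238) and the housing middle (239). The lever is still over, and nothing touches the meter. I'll settle briefly and hand in.

{"api": "send_rows", "payload": {
  "series": [
    {"ax": 0,"ay": 0,"az": 0,"dx": 0,"dy": 0,"dz": 0,"hand": 1},
    {"ax": 0,"ay": 0,"az": 0,"dx": 0,"dy": 0,"dz": 0,"hand": 1},
    {"ax": 0,"ay": 0,"az": 0,"dx": 0,"dy": 0,"dz": 0,"hand": 1}
  ]
}}

```text
clock: 11.95
eef_pos: [532.6, 94.3, 75.9]
tool_rot: [3.141, -0.0, 1.443]
force: [1.1, -0.6, -2.1]
width: 18.4
gripper_force: 58.9
```

```bash
python3 -c "
from cell import finish_job;print(finish_job())"
```

```text
the job is handed in; nothing more can be done
None
```

I pushed the lamp lever fully over and handed the job in at about 12 s, with the amber cell held upright by its frosted faces mid-gap, lined up with both lenses in the last wrist view; the hand-in call returned no verdict.

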